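Hold the fuller canister ready above the zeroing scale

TASK

The kitchen scale is still zeroing, so nothing may touch it yet: of the two look-alike canisters find the fuller (heavier) one by lifting, carry it over the dish rack without touching rack or plates, and hold it still and upright about 2 cm above the scale's steel plate, centred on it and with its long sides along the plate's long sides. The other canister must be left standing upright on the counter, and everything else stays where it is. Finish while still holding the canister there: do not put it down or let go.

Things in the scene. Friction and masses are not known exactly. Their poses are not given: they have to be found in the camera images.
- canister_a: one of two look-alike loose canisters: rectangular metal box with a fixed wooden lid, 98 mm long (x) by 63 mm wide (y), lid top at z = 90 mm; on the lid, centred and along x, a solid wooden grip bar 56 mm long, 16 mm wide, z = 90 to 120 mm. Origin: centre of the underside. One weighs 0.5 to 0.85 kg, the other 0.18 to 0.38 kg; which one, and which stands where, is not known
- canister_b: one of two look-alike loose canisters: rectangular metal box with a fixed wooden lid, 98 mm long (x) by 63 mm wide (y), lid top at z = 90 mm; on the lid, centred and along x, a solid wooden grip bar 56 mm long, 16 mm wide, z = 90 to 120 mm. Origin: centre of the underside. One weighs 0.5 to 0.85 kg, the other 0.18 to 0.38 kg; which one, and which stands where, is not known
- rack: low dish rack fixed on the counter between the canisters and the scale: black tray 360 mm long (its x axis) by 150 mm wide (its y axis) with steel wires and six white side plates standing on edge in a row along x. Origin: centre of the underside; the plates' tops are at z = 168 mm
- scale: flat white kitchen scale fixed on the counter, 200 mm long (its x axis), 140 mm wide (its y axis), dark display strip at its -x end. Origin: centre of the underside; carries a raised steel weighing plate
- scale_plate (a point): centre of the top face of the scale's rectangular steel weighing plate, 38 mm above the counter; the plate is 150 mm long (this point's x axis, the scale's long direction) by 112 mm wide (y axis); z is up
- spice_jar: glass spice jar with a steel cap, 44 mm across, 85 mm high; loose bystander, origin at the centre of its underside
- mug: white mug, 80 mm across, 92 mm high; loose bystander, origin at the centre of its underside
- bowl: white bowl, 120 mm across, 60 mm high; loose bystander, origin at the centre of its underside
- salt: small steel salt shaker, 44 mm across, 78 mm high; loose bystander, origin at the centre of its underside
- mill: dark wooden pepper mill, 54 mm across, 165 mm high; loose bystander, origin at the centre of its underside
- soap: clear bottle with a black cap, 60 mm across, 180 mm high; loose bystander, origin at the centre of its underside
Mind the look-alikes: they are no part of the job. What is shaped like the canister_b but green is not meant. Leave any turquoise look-alike of the canister_a alone.

How it is judged:
By the outcome, as a careful person would: the job done as asked, in the order asked, and still so for the second after the job is handed in, while the arm keeps its last pose, push and grip.
It also fails if it takes over 70 s, if anything falls off the work surface, if the arm or the gripper's body presses on something with over 40 N, if the wrist force passes 120 N, or if a joint passes its speed limit or range.

ROBOT

A 6-joint arm with a two-finger parallel gripper is mounted at the origin on the work surface. World frame = base frame: x ahead of the robot, y to its left, z up, the work surface at z = 0. Lengths are in mm, angles in rad, forces in N, time in s.
With the tool pointing down it reaches from about 300 to 1000 mm from the base axis. Payload 5.1 kg.
Tool frame: the origin (TCP) lies between the finger pads; the fingertips stand 25 mm ahead of it and the grasp point (between the pads) lies 6 mm ahead of it; z points along the fingers, y is the line along which they close (so a half turn about z gives the same grasp; the last joint's range is limited). The gripper opens to 95 mm and grips with 3 to 60 N. Pads are 20 mm wide; open, the fingers measure 119 mm over their backs; the gripper's body (75 mm by 180 mm) begins 59 mm behind the grasp point.
Start: joints at [1.096, 0.124, 1.65, -0, 1.367, -0.083], TCP at [248.224, 600.724, 239.656] pointing down, gripper open.
Joint ranges: [-2.61, 2.61], [-1.02, 2.33], [0.03, 2.71], [-1.35, 4.49], [0.32, 2.68], [-2.91, 2.91]. Speed limits (rad/s): [2.57, 2.57, 3.14, 3.14, 3.14, 3.14].

INTERFACE

Orientations are given as a 3x3 rotation matrix whose columns are the frame's x, y, z axes.
In Python, from workcell import bot gives the robot as it stands.
- The arm moves only by the shell command python3 -m pendant 'ROWS' [OPENING] [FORCE]. ROWS is JSON, a list of rows, each a list of 6 numbers: the shift along the tool's x, y, z in cm, then the turn, a rotation vector about the tool's x, y, z in degrees. In form: [[dx, dy, dz, rx, ry, rz], ...]. A call has exactly 5 rows; each row shifts and turns the commanded pose from where the row before left it, along the tool's axes as they then stand; what a row does not reach is not made up. A row lasts 1/10 s, in which the tool goes at most 50 mm and 8.59 degrees, less where a joint would pass 70% of its speed; a pose out of reach is approached as far as the arm can. A call with a gripper value outside its range is refused whole. OPENING is the closure, from -1 (fully open) to 1 (shut), so that 0 is half open, set as the call begins (- or left out, the last holds). The fingers move at their own pace and stop on an object; FORCE is the grip in N (left out, the last holds). Time passes only in rows, so rows that do not move let the fingers close, or fill a call up. It gives the time, the measured TCP pose, the force, the opening and the grip force at its end, in the units of the state.
- bot.state(): the state, without advancing time (a new reading comes with each control period).
- bot.capture(name): name is "scene" or "top" or "wrist"; returns a dict with "color" (400x640x3 uint8, blue, green, red), "range_z" (400x640 float32, mm along the optical axis (not along the pixel's ray), 0 where there is no reading), "fovy" (degrees; the focal length in pixels is half the picture's height over the tangent of half this angle, whatever the lens; pixels are square), "cx", "cy" (the principal point, pixels), "T" (4x4, takes a point from camera to world coordinates); the wrist camera has in their place "tool_from_camera" (4x4, takes a point from camera to tool coordinates, whose origin is the TCP and whose axes are the flange's). Camera axes: x right, y down, z forward; pixel columns grow to the right and rows downward; lengths in mm; the calibration is good to about 2 mm. A picture is of the moment at which its call begins: read the wrist's pose just before it.
- bot.close_job(): hands the job in; it is judged then, once.
The state is a dict: "time": time; "joint_pos": joint angles; "joint_velocities": joint speeds; "tau": joint torques, N m; "tcp_pos": TCP position; "tool_rot": TCP orientation; "ft_force": force on the tool from outside, world axes, zero at the start; "wrist_torque": the same for the moment, N m; "opening": finger opening in mm; "finger_force": force on a finger pad.
Only numpy, scipy, OpenCV 4.12 (cv2) and the standard library are available. Lean on these libraries where they do the work, as an engineer would, in place of code of your own. Each camera call takes 0.05 s, during which the arm holds its last target. There are 200 camera calls.

## Working session

There is one attempt and no reset: what is moved stays moved. The work goes in short steps, Python scripts to look and compute and a shell command to move; the robot and the scene stay as the last step left them, time stands still between calls to the robot, and variables do not carry over. Pictures are saved under pics/ and viewed, at most 10 in all, crops included, and the job is handed in when it is done.

```bash
ls; mkdir -p pics
python3 - <<'E'
from workcell import bot
import cv2,numpy as np,pickle
s=bot.state();print(s)
d={n:bot.capture(n) for n in("scene","top")}
pickle.dump(d,open('cap.pkl','wb'))
for n in d: cv2.imwrite(f'pics/{n}0.png',d[n]['color']);print(n,d[n]['fovy'],d[n]['T'])
E
```

```text
pics
{'time': 0.0, 'joint_pos': array([ 1.09640568e+00,  1.24539028e-01,  1.65164640e+00, -1.11137498e-05,
        1.36748109e+00, -8.25943523e-02]), 'joint_velocities': array([ 0.00216164, -0.0018286 ,  0.00022021, -0.00110581,  0.00104844,
        0.00062355]), 'tau': array([-9.25875829e-04, -4.17590761e+01, -3.59935570e+01,  7.75487535e-02,
        4.87958256e-02, -1.68733632e-04]), 'tcp_pos': array([247.96396543, 600.22071083, 238.38135071]), 'tool_rot': array([[-9.24225422e-01,  3.81846159e-01, -9.37650425e-04],
       [ 3.81847277e-01,  9.24223585e-01, -1.84982095e-03],
       [ 1.60251614e-04, -2.06769081e-03, -9.99997849e-01]]), 'ft_force': array([ 0.11255175, -0.24110268,  0.27129061]), 'wrist_torque': array([0.00567895, 0.02210001, 0.04270997]), 'finger_force': 0.0, 'opening': 95.1112927380647}
scene 47.80113267884197 [[ 1.97678273e-01  6.66604651e-01 -7.18722157e-01  1.41119515e+03]
 [ 9.80142433e-01 -1.46094804e-01  1.34078777e-01 -1.43510913e+02]
 [-1.56240360e-02 -7.30954545e-01 -6.82247273e-01  8.99847056e+02]
 [ 0.00000000e+00  0.00000000e+00  0.00000000e+00  1.00000000e+00]]
top 55.68145052283856 [[ 1.29490758e-03 -9.91033441e-01  1.33607789e-01  3.51175738e+02]
 [-9.99695964e-01 -4.57276873e-03 -2.42295218e-02  3.21568262e+01]
 [ 2.46232239e-02 -1.33535793e-01 -9.90738053e-01  1.21238837e+03]
 [ 0.00000000e+00  0.00000000e+00  0.00000000e+00  1.00000000e+00]]
```

View pics/scene0.png

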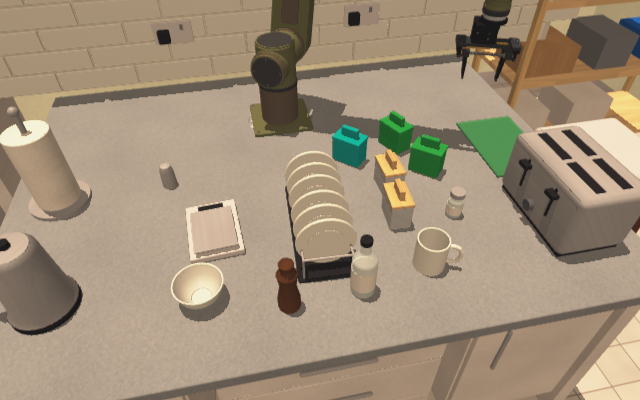

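View pics/top0.png

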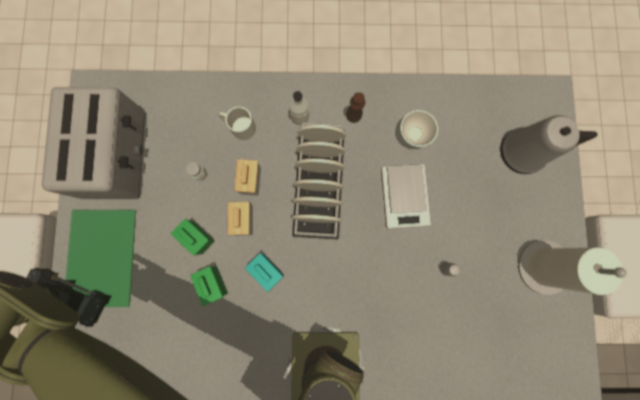

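The scene shows two steel canisters with tan wood lids: scene (391,170) and (398,203), top (246,176) and (238,218). The look-alikes are green, at top (191,236) and (208,285), and turquoise, at top (264,271). Only the tan/steel pair fits the description. The rack is at top (319,180), and the scale at (406,195) with its display strip at the near end (409,219).

```bash
cat > h.py <<'E'
import cv2,numpy as np,pickle
def cloud(c,T=None):
    z=c['range_z'];f=200/np.tan(np.radians(c['fovy'])/2)
    v,u=np.mgrid[:400,:640]
    p=np.stack([(u-c['cx'])/f*z,(v-c['cy'])/f*z,z],-1)
    T=c['T'] if T is None else T
    w=p@T[:3,:3].T+T[:3,3]; w[z==0]=np.nan
    return w
def rect(p):
    r=cv2.minAreaRect(p[:,:2].astype(np.float32)); (w,h),a=r[1],r[2]
    if w<h: w,h,a=h,w,a+90
    return np.round(r[0],1),round(w,1),round(h,1),round((a+90)%180-90,1)
E
python3 - <<'E'
from h import *
d=pickle.load(open('cap.pkl','rb'));c=d['top'];W=cloud(c)
hsv=cv2.cvtColor(c['color'],cv2.COLOR_BGR2HSV)
print('counter z',np.nanmedian(W[300:310,480:500,2]))
for n,(u,v) in dict(A=(246,176),B=(238,218),jar=(196,171),mug=(239,120),salt=(452,269),soap=(299,108),mill=(357,106),bowl=(419,128),turq=(264,271),g1=(191,236),g2=(208,285)).items():
    s=np.s_[v-24:v+24,u-20:u+21]; p=W[s].reshape(-1,3); hh=hsv[s].reshape(-1,3)
    m=p[:,2]>30
    if n in 'AB': 
        m=(p[:,2]>75)&(hh[:,0]>8)&(hh[:,0]<28)&(hh[:,1]>90)
        mb=(p[:,2]>108)&m; mu=mb
        print(n,'bar',mb.sum(),rect(p[mb]) if mb.sum()>5 else '')
    q=p[m];print(n,m.sum(),rect(q),'z',np.percentile(q[:,2],[5,50,98]).round(0))
s=np.s_[155:235,375:435];p=W[s].reshape(-1,3)
for a,b in((15,34),(34,46),(15,60)):
    q=p[(p[:,2]>a)&(p[:,2]<b)];print('scale',a,b,len(q),rect(q),np.median(q[:,2]))
s=np.s_[110:250,280:355];p=W[s].reshape(-1,3);q=p[(p[:,2]>10)&(p[:,2]<200)];print('rack',rect(q),q.max(0),q.min(0))
f=200/np.tan(np.radians(c['fovy'])/2)
cr=c['color'][130:310,160:300];cv2.imwrite('pics/crop.png',cv2.resize(np.hstack([cr,c['color'][130:310,370:440]]),None,fx=3,fy=3,interpolation=cv2.INTER_CUBIC))
E
```

```text
counter z 0.21470202900820823
A bar 117 (array([574.8, 242.2]), 55.5, 16.6, -4.8)
A 661 (array([573.7, 241.9]), 96.3, 62.4, -3.4) z [ 86.  91. 122.]
B bar 132 (array([446.6, 261.7]), 55.3, 16.8, 1.1)
B 681 (array([445.5, 260.5]), 95.6, 60.3, 1.8) z [ 86.  91. 122.]
jar 238 (array([594.3, 401.9]), 41.5, 41.4, 2.8) z [39. 82. 88.]
mug 487 (array([758.1, 276.9]), 102.3, 78.1, 37.4) z [35. 70. 94.]
salt 181 (array([ 295.9, -379.4]), 37.6, 34.8, -37.5) z [37. 70. 79.]
soap 668 (array([754. ,  65.2]), 129.6, 74.8, 19.2) z [ 48. 122. 181.]
mill 400 (array([760.8, -61. ]), 134.1, 50.1, -42.2) z [ 36. 118. 161.]
bowl 456 (array([ 737.8, -296. ]), 118.3, 116.7, -2.3) z [32. 50. 62.]
turq 778 (array([288.3, 183. ]), 95.2, 63.4, 45.3) z [ 67.  90. 122.]
g1 869 (array([390.9, 402.4]), 98.0, 64.2, 47.7) z [ 45.  90. 122.]
g2 901 (array([250.3, 347.1]), 98.1, 65.2, 24.3) z [ 46.  90. 121.]
scale 15 34 1081 (array([ 526., -257.]), 199.9, 140.7, 4.0) 20.29678993853031
scale 34 46 1556 (array([ 546.1, -255.8]), 150.1, 112.3, 3.7) 37.879347100511495
scale 15 60 2639 (array([ 526., -257.]), 199.9, 140.7, 4.0) 35.81004069169717
rack (array([592.6,   6. ]), 408.8, 207.8, 1.3) [798.74656696 114.36507093 172.70112854] [388.69542149 -93.75452021  10.00208218]
```

View pics/crop.png

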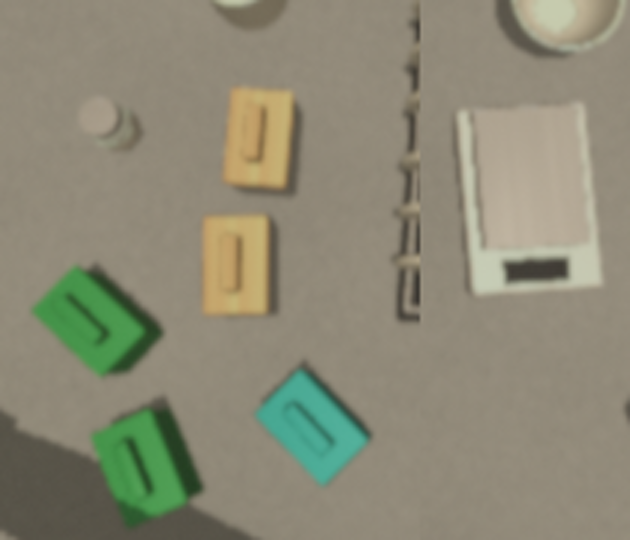

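The enlarged crop confirms it: the tan-lidded steel canisters stand at crop (258,137), called F (far), and (236,265), called N (near). The green ones and the turquoise one are the look-alikes. The scale's display is at its near end, so the scale yaw is about 3.9°. I'll go above N first.

```bash
python3 -m pendant '[[0,0,0,0,0,-4.8],[0,0,0,0,0,-4.8],[0,0,0,0,0,-4.8],[0,0,0,0,0,-4.8],[0,0,0,0,0,-4.8]]' -1 50 >/dev/null
python3 -m pendant '[[-1.9,-3.44,0,0,0,0],[-1.9,-3.44,0,0,0,0],[-1.9,-3.44,0,0,0,0],[-1.9,-3.44,0,0,0,0],[-1.9,-3.44,0,0,0,0]]' >/dev/null
python3 -m pendant '[[-1.9,-3.44,0,0,0,0],[-1.9,-3.44,0,0,0,0],[-1.9,-3.44,0,0,0,0],[-1.9,-3.44,0,0,0,0],[-1.9,-3.44,0,0,0,0]]' >/dev/null
python3 -m pendant '[[0,0,0,0,0,0],[0,0,0,0,0,0],[0,0,0,0,0,0],[0,0,0,0,0,0],[0,0,0,0,0,0]]'
cat >> h.py <<'E'
def wrist(bot):
    s=bot.state();c=bot.capture('wrist');T=np.eye(4);T[:3,:3]=s['tool_rot'];T[:3,3]=s['tcp_pos']
    return s,c,cloud(c,T@c['tool_from_camera'])
E
python3 - <<'E'
from h import *
from workcell import bot
s,c,W=wrist(bot);cv2.imwrite('pics/w1.png',c['color'])
hsv=cv2.cvtColor(c['color'],cv2.COLOR_BGR2HSV)
m=(W[...,2]>108)&(W[...,2]<130)&(hsv[...,0]>5)&(hsv[...,0]<30)&(hsv[...,1]>70)
n,l,st,ce=cv2.connectedComponentsWithStats(m.astype(np.uint8))
for i in range(1,n):
    if st[i,4]>200: q=W[l==i];print(st[i],rect(q),np.median(q[:,2]))
print(s['tcp_pos'],s['tool_rot'],s['time'],s['ft_force'])
E
```

```text
time: 2.1
tcp_pos: [446.9, 262.9, 239.6]
tool_rot: [[-1.0, -0.029, -0.0], [-0.029, 1.0, 0.0], [0.0, 0.0, -1.0]]
ft_force: [0.0, 0.9, -0.5]
opening: 95.0
finger_force: 0.0
[310 167  17  58 940] (array([447.9, 260.6]), 56.4, 15.4, 1.9) 119.36898608865442
[ 25 177 134  23 662] (array([443.9,  40.5]), 125.7, 7.9, 85.0) 119.61341487181988
[  4 224  84  14 510] (array([489.6,  -6.4]), 69.9, 1.9, 87.2) 119.60979312950897
[290 285  17  29 414] (array([563. , 242.6]), 30.3, 16.0, -3.2) 119.23815903102931
[446.93905486 262.87474032 239.57256875] [[-9.99585454e-01 -2.87902309e-02 -2.08090362e-04]
 [-2.87902318e-02  9.99585475e-01  1.20775473e-06]
 [ 2.07969331e-04  7.19822380e-06 -9.99999978e-01]] 2.1 [ 0.04129318  0.90342127 -0.49846237]
```

View pics/w1.png

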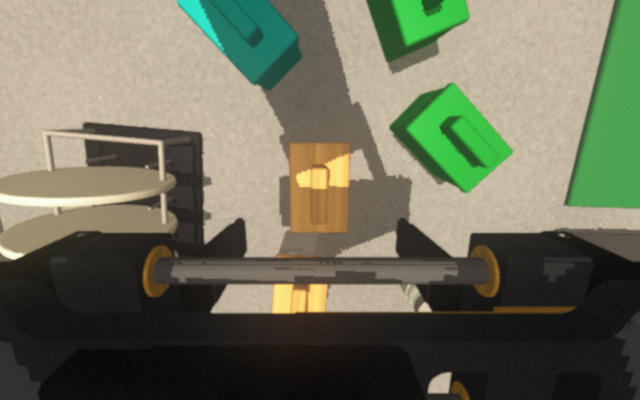

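The wrist picture shows canister N under the gripper, with its bar at (319,195). F's bar is at (299,298). N's bar measures (447.7,260.8), so I'll shift y by −2 mm, descend 12.1 cm, grip and lift.

```bash
python3 -m pendant '[[0,-0.2,2.5,0,0,0],[0,0,2.5,0,0,0],[0,0,2.5,0,0,0],[0,0,2.5,0,0,0],[0,0,2.1,0,0,0]]' >/dev/null
python3 -m pendant '[[0,0,0,0,0,0],[0,0,0,0,0,0],[0,0,0,0,0,0],[0,0,0,0,0,0],[0,0,0,0,0,0]]'
python3 -m pendant '[[0,0,0,0,0,0],[0,0,0,0,0,0],[0,0,0,0,0,0],[0,0,0,0,0,0],[0,0,0,0,0,0]]' 1 50
python3 -m pendant '[[0,0,0,0,0,0],[0,0,0,0,0,0],[0,0,0,0,0,0],[0,0,0,0,0,0],[0,0,0,0,0,0]]'
```

```text
time: 3.15
tcp_pos: [448.2, 260.3, 119.9]
tool_rot: [[-1.0, -0.027, 0.002], [-0.027, 1.0, 0.001], [-0.002, 0.001, -1.0]]
ft_force: [0.5, 0.8, 0.4]
opening: 95.3
finger_force: 0.0
time: 3.65
tcp_pos: [447.5, 260.0, 118.6]
tool_rot: [[-1.0, -0.027, -0.0], [-0.027, 1.0, -0.0], [0.0, -0.0, -1.0]]
ft_force: [-0.7, 1.0, -0.4]
opening: 60.4
finger_force: 0.0
time: 4.15
tcp_pos: [447.5, 260.0, 118.7]
tool_rot: [[-1.0, -0.027, -0.0], [-0.027, 1.0, -0.0], [0.0, -0.0, -1.0]]
ft_force: [0.6, -0.3, 0.0]
opening: 20.4
finger_force: 0.0
```

```bash
python3 -m pendant '[[0,0,0,0,0,0],[0,0,0,0,0,0],[0,0,0,0,0,0],[0,0,0,0,0,0],[0,0,0,0,0,0]]'
python3 -m pendant '[[0,0,-0.2,0,0,0],[0,0,-0.4,0,0,0],[0,0,-0.4,0,0,0],[0,0,-0.4,0,0,0],[0,0,-0.2,0,0,0]]' >/dev/null
python3 -m pendant '[[0,0,0,0,0,0],[0,0,0,0,0,0],[0,0,0,0,0,0],[0,0,0,0,0,0],[0,0,0,0,0,0]]'
python3 -m pendant '[[0,0,0,0,0,0],[0,0,0,0,0,0],[0,0,0,0,0,0],[0,0,0,0,0,0],[0,0,0,0,0,0]]'
python3 -c "from workcell import bot
s=bot.state();print(s['tau'],s['wrist_torque'])"
```

```text
time: 4.65
tcp_pos: [447.5, 260.1, 118.6]
tool_rot: [[-1.0, -0.027, 0.0], [-0.027, 1.0, 0.0], [-0.0, 0.0, -1.0]]
ft_force: [1.0, 0.7, -1.2]
opening: 16.2
finger_force: 50.0
time: 5.65
tcp_pos: [447.4, 260.0, 134.5]
tool_rot: [[-1.0, -0.027, -0.0], [-0.027, 1.0, -0.0], [0.0, -0.0, -1.0]]
ft_force: [0.7, 0.9, -6.8]
opening: 15.5
finger_force: 50.0
time: 6.15
tcp_pos: [447.5, 260.0, 134.7]
tool_rot: [[-1.0, -0.027, -0.0], [-0.027, 1.0, -0.0], [0.0, -0.0, -1.0]]
ft_force: [0.0, -0.1, -7.0]
opening: 15.5
finger_force: 50.0
[ 3.11365493e-04 -3.32687008e+01 -3.72200775e+01  9.27791007e-04
  9.28658573e-02  1.76270046e-04] [0.01933158 0.01708963 0.04424236]
```

The weight is about 6.8 N (0.69 kg), inside the heavy range, so N is the fuller one. I'll lift it high and carry it across.

```bash
python3 -m pendant '[[0,0,-1,0,0,0],[0,0,-2,0,0,0],[0,0,-2,0,0,0],[0,0,-2,0,0,0],[0,0,-2,0,0,0]]' 
python3 -m pendant '[[0,0,-2,0,0,0],[0,0,-2,0,0,0],[0,0,-2,0,0,0],[0,0,-2,0,0,0],[0,0,-2,0,0,0]]' >/dev/null
python3 -m pendant '[[0,0,-1.5,0,0,0],[0,0,-0.5,0,0,0],[0,0,0,0,0,0],[0,0,0,0,0,0],[0,0,0,0,0,0]]' 
python3 -c "
from h import *
from workcell import bot
c=bot.capture('scene');cv2.imwrite('pics/s1.png',c['color'])"
```

```text
time: 6.65
tcp_pos: [447.6, 260.0, 226.3]
tool_rot: [[-1.0, -0.027, 0.001], [-0.027, 1.0, 0.0], [-0.001, 0.0, -1.0]]
ft_force: [-0.4, -0.8, -6.6]
opening: 15.8
finger_force: 50.0
time: 7.65
tcp_pos: [447.0, 259.8, 343.0]
tool_rot: [[-1.0, -0.027, -0.002], [-0.027, 1.0, -0.001], [0.002, -0.001, -1.0]]
ft_force: [0.2, -0.5, -7.0]
opening: 15.6
finger_force: 50.0
```

View pics/s1.png

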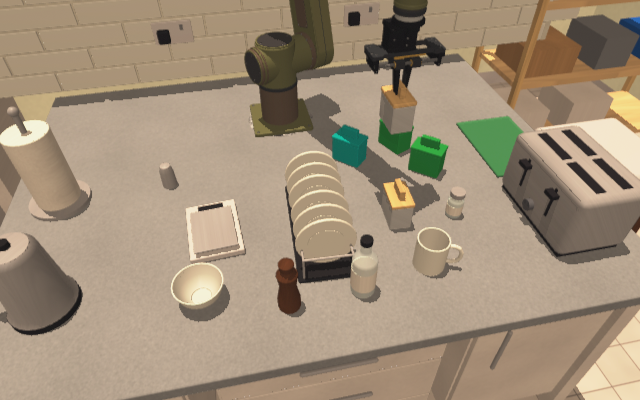

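The canister hangs upright in the gripper at (397,105), and F still stands at (398,205). Now I carry it over the rack.

```bash
python3 -m pendant '[[-0.2,-1,0,0,0,-0.4],[-0.34,-2.1,0,0,0,-0.5],[-0.34,-2.1,0,0,0,-0.5],[-0.34,-2.1,0,0,0,-0.5],[-0.34,-2.1,0,0,0,-0.5]]' |head -2
python3 -m pendant '[[-0.34,-2.1,0,0,0,0],[-0.34,-2.1,0,0,0,0],[-0.34,-2.1,0,0,0,0],[-0.34,-2.1,0,0,0,0],[-0.34,-2.1,0,0,0,0]]' |head -2
python3 -m pendant '[[-0.34,-2.1,0,0,0,0],[-0.34,-2.1,0,0,0,0],[-0.34,-2.1,0,0,0,0],[-0.34,-2.1,0,0,0,0],[-0.34,-2.1,0,0,0,0]]' |head -2
python3 -m pendant '[[-0.34,-2.1,0,0,0,0],[-0.34,-2.1,0,0,0,0],[-0.34,-2.1,0,0,0,0],[-0.34,-2.1,0,0,0,0],[-0.34,-2.1,0,0,0,0]]' |head -2
python3 -m pendant '[[-0.34,-2.1,0,0,0,0],[-0.34,-2.1,0,0,0,0],[-0.34,-2.1,0,0,0,0],[-0.34,-2.1,0,0,0,0],[-0.2,-1,0,0,0,0]]' |head -2
python3 -m pendant '[[0,0,0,0,0,0],[0,0,0,0,0,0],[0,0,0,0,0,0],[0,0,0,0,0,0],[0,0,0,0,0,0]]'
```

```text
time: 8.2
tcp_pos: [467.4, 165.3, 344.2]
time: 8.7
tcp_pos: [491.4, 61.6, 344.3]
time: 9.2
tcp_pos: [515.5, -41.9, 344.3]
time: 9.7
tcp_pos: [539.6, -145.5, 344.2]
time: 10.2
tcp_pos: [562.2, -238.9, 344.3]
time: 10.7
tcp_pos: [562.0, -236.0, 344.9]
tool_rot: [[-0.998, -0.07, 0.0], [-0.07, 0.998, -0.0], [-0.0, -0.0, -1.0]]
ft_force: [-0.3, -0.3, -6.9]
opening: 15.9
finger_force: 50.0
```

```bash
python3 -m pendant '[[0.6,-0.7,0,0,0,0],[0.6,-0.7,0,0,0,0],[0.54,-0.54,0,0,0,0],[0,0,1,0,0,0],[0,0,2,0,0,0]]' |head -2
python3 -m pendant '[[0,0,2,0,0,0],[0,0,2,0,0,0],[0,0,2,0,0,0],[0,0,2,0,0,0],[0,0,1.5,0,0,0]]' |head -2
python3 -m pendant '[[0,0,0.5,0,0,0],[0,0,0,0,0,0],[0,0,0,0,0,0],[0,0,0,0,0,0],[0,0,0,0,0,0]]'
python3 - <<'E'
from h import *
from workcell import bot
c=bot.capture('scene');cv2.imwrite('pics/s2.png',cv2.resize(c['color'][100:300,120:340],None,fx=2.5,fy=2.5))
W=cloud(c);s=bot.state();t=s['tcp_pos'];print(t)
near=(abs(W[...,0]-t[0])<70)&(abs(W[...,1]-t[1])<60)
lid=near&(W[...,2]>t[2]-118+80)&(W[...,2]<t[2]-118+97);print('lid scene',rect(W[lid]))
can=near&(W[...,2]>60)&(W[...,2]<t[2]-118+95);q=W[can];print('lowest',np.percentile(q[:,2],[0,1,3]),rect(q[q[:,2]<t[2]-60]))
# lid plane tilt
q=W[near&(W[...,2]>t[2]-118+87)&(W[...,2]<t[2]-118+93)];A=np.c_[q[:,:2]-t[:2],np.ones(len(q))];print('plane',len(q),np.linalg.lstsq(A,q[:,2],rcond=None)[0])
c=bot.capture('top');W=cloud(c)
lid=(abs(W[...,0]-t[0])<80)&(abs(W[...,1]-t[1])<70)&(W[...,2]>t[2]-118+80)&(W[...,2]<t[2]-118+97);print('lid top',lid.sum(),rect(W[lid]))
s,c,W=wrist(bot)
lid=(abs(W[...,0]-t[0])<80)&(abs(W[...,1]-t[1])<70)&(W[...,2]>t[2]-118+80)&(W[...,2]<t[2]-118+97);print('lid wrist',lid.sum(),rect(W[lid]))
E
```

```text
time: 11.2
tcp_pos: [546.5, -258.1, 316.3]
time: 11.7
tcp_pos: [545.1, -256.8, 217.2]
time: 12.2
tcp_pos: [546.5, -257.5, 216.0]
tool_rot: [[-0.998, -0.069, 0.002], [-0.069, 0.998, -0.001], [-0.002, -0.001, -1.0]]
ft_force: [0.9, -0.3, -6.1]
opening: 15.8
finger_force: 50.0
[ 546.36639173 -257.4207899   215.72493929]
lid scene (array([ 546.6, -255.8]), 103.6, 63.1, 4.0)
lowest [ 98.11526881 101.68402868 104.65827935] (array([ 562.7, -234.9]), 104.8, 51.3, -32.4)
plane 448 [-6.33392582e-04  8.29959121e-04  1.87074582e+02]
lid top 65 (array([ 568.5, -237.1]), 37.3, 17.9, 6.1)
lid wrist 6438 (array([ 546.1, -257.3]), 97.7, 63.2, 3.8)
```

View pics/s2.png

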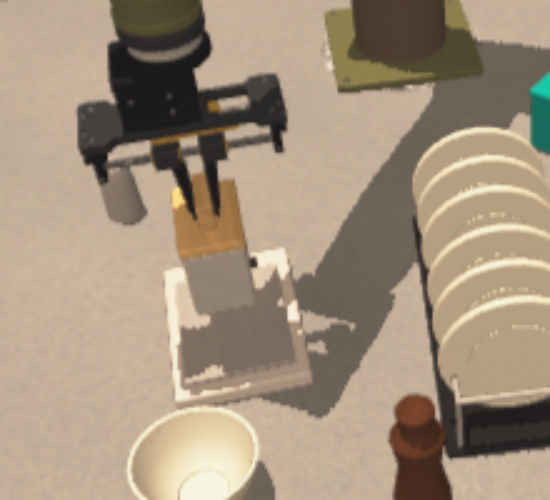

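The canister hangs upright, level to within 0.1°, centred over the plate to about 1 mm and at 3.9° yaw, with its underside at about 97 mm. I'll descend 3.9 cm.

```bash
python3 -m pendant '[[0,0.05,0.6,0,0,0],[0,0,0.9,0,0,0],[0,0,0.9,0,0,0],[0,0,0.9,0,0,0],[0,0,0.6,0,0,0]]' |head -2
python3 -m pendant '[[0,0,0,0,0,0],[0,0,0,0,0,0],[0,0,0,0,0,0],[0,0,0,0,0,0],[0,0,0,0,0,0]]' |head -2
python3 -m pendant '[[0,0,0,0,0,0],[0,0,0,0,0,0],[0,0,0,0,0,0],[0,0,0,0,0,0],[0,0,0,0,0,0]]'
python3 - <<'E'
from h import *
from workcell import bot
s,c,W=wrist(bot);t=s['tcp_pos'];print(t,s['time'],abs(s['joint_velocities']).max())
lid=(abs(W[...,0]-t[0])<80)&(abs(W[...,1]-t[1])<70)&(W[...,2]>t[2]-38)&(W[...,2]<t[2]-21);print('lid wrist',rect(W[lid]),np.median(W[lid][:,2]))
c=bot.capture('scene');W=cloud(c)
near=(abs(W[...,0]-t[0])<70)&(abs(W[...,1]-t[1])<60)
lid=near&(W[...,2]>t[2]-38)&(W[...,2]<t[2]-21);print('scene',rect(W[lid]),np.median(W[lid][:,2]))
cv2.imwrite('pics/s3.png',c['color'])
E
```

```text
time: 12.85
tcp_pos: [545.2, -256.3, 173.7]
time: 13.35
tcp_pos: [546.1, -256.8, 176.2]
time: 13.85
tcp_pos: [545.9, -256.7, 175.6]
tool_rot: [[-0.998, -0.069, 0.0], [-0.069, 0.998, -0.0], [-0.0, -0.0, -1.0]]
ft_force: [0.8, -0.6, -7.0]
opening: 15.7
finger_force: 50.0
[ 545.91176449 -256.70999081  175.6467727 ] 13.85 0.0018939145395574259
lid wrist (array([ 545.6, -256.6]), 97.5, 63.0, 3.9) 146.58570043203497
scene (array([ 547.6, -254.9]), 99.9, 63.4, 4.2) 146.30695068442628
```

View pics/s3.png

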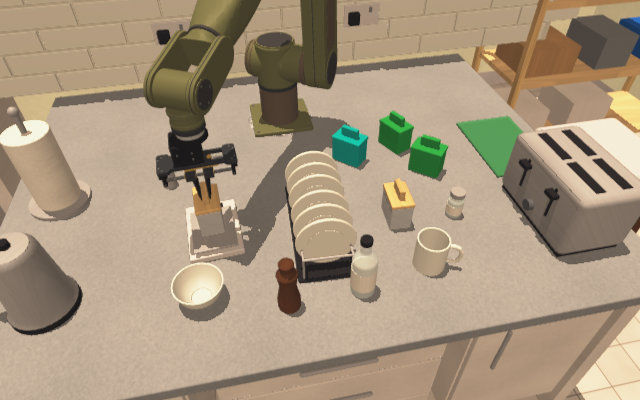

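The canister is held upright and centred at (208,215), about 19 mm above the plate. The other canister stands at (398,205) and everything else is where it was.

```bash
python3 -c "
from workcell import bot
print(bot.close_job())"
```

```text
the job is handed in; nothing more can be done
None
```

The heavier canister (about 0.69 kg by lifting) is held still and upright about 19 mm above the scale plate, centred to about 2 mm and aligned with it; the other canister was not touched, and the job is handed in.

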